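# Slide the drip grate home and set the cup on it

## Task

Get the drip station ready for the next coffee: take the drip grate by its finger grip, lay it flat on the front rim of the drip pan, clearly forward of where it fits, and with light pressure slide it back until it drops flush into the recess, never pressing or ramming it hard, for the enamel chips. Then take the white espresso cup off its saucer and set it down softly, upright, anywhere on the grate beside the finger grip. Leave the saucer and everything else on the counter where it stands.

Things in the scene. Friction and masses are not known exactly. Their poses are not given: they have to be found in the camera images.
- station: Drip station fixed on the counter: stainless base 230 x 276 mm (x, y), 30 mm high, with a dark blue enamel drip pan hanging in it by a flat flange 36 mm wide. Origin: centre of the base's underside, on the counter; z up, y along the long side, -x the front, which faces the robot. Enamel chips: keep all contact between grate and station well under 30 N (touch down slowly).
- station_rim (a point): Point over the base's centre, 33 mm above the counter: nominal height of the flat, level top of the pan's flange (the rim), on which the grate is first laid. The pan has the base's yaw and is centred in y but sits loosely: up to 14 mm forward or back of the base's centre along x and up to 1.5 mm higher or lower, neither measured. Its gasket holds it there (some 60 N to shift it).
- station_ledge (a point): Point over the base's centre, 27 mm above the counter: nominal height of the ledge in the recess. The recess is a rectangle 124 mm (x) by 185 mm (y) inside the pan's flange, with upright walls; its ledge, 12 mm wide, lies 6 mm below the rim and inside it the well is 15 mm deeper. The recess moves with the pan, so its middle is up to 14 mm before or behind this point.
- grate: Slatted stainless drip grate, 120 x 180 x 5 mm (x, y, z), 0.3 to 0.5 kg, lying on the counter, finger grip up. Origin: centre of its underside. Home, it lies in the recess with its y along the station's y (either way round), with 2 mm of play before and behind and 2.5 mm at each end, underside on the ledge, top 1 mm below the rim. First lay it down 20 to 30 mm forward of the station's centre.
- grate_grip (a point): On the grate: in its black finger grip, an upright flat lug 10 mm thick (grate x), 36 mm wide (grate y), standing 28 mm above the top of the grate in its middle. The point is 21 mm above the grate's underside, 12 mm below the lug's top. Pinch it from above, fingers closing along the grate's x.
- cup: White porcelain espresso cup, 56 mm high, outside diameter 60 mm at the rim, 58 mm at 30 mm height, 38 mm at the foot; handle on its +y side reaching 51 mm from the axis between 17 and 48 mm height. About 0.14 kg. Origin: centre of the foot's underside; z up. Stands on the saucer. Grip it across the body along its x, clear of the handle.
- saucer: White saucer under the cup, 124 mm across, 15 mm high at the rim; the cup's foot stands 5 mm above its underside. Origin: centre of the underside. Stays where it is.
- shaker: Bystander: stainless sugar shaker, 62 mm across, 121 mm high, behind the station. Origin: centre of the underside.
- jug: Bystander: stainless milk jug with handle on its +y side, 86 mm across (handle to 75 mm from the axis), 98 mm high. Origin: centre of the underside.
- tin: Bystander: green coffee tin with wooden lid, 87 mm across, 135 mm high. Origin: centre of the underside.
- bluecup: Bystander: blue cup without handle, 60 mm across, 56 mm high. Origin: centre of the underside.
- dish: Bystander: terracotta dish, 104 mm across, 18 mm high, with a teaspoon lying across it. Origin: centre of the underside.

How it is judged:
By the outcome, as a careful person would: the job done as asked, in the order asked, and still so for the second after the job is handed in, with the robot touching nothing.
It also fails if it takes over 70 s, if anything falls off the work surface, if the arm or the gripper's body presses on something with over 40 N, if the wrist force passes 120 N, or if a joint passes its speed limit or range.

## Robot

A 6-joint arm with a two-finger parallel gripper is mounted at the origin on the work surface. World frame = base frame: x ahead of the robot, y to its left, z up, the work surface at z = 0. Lengths are in m, angles in rad, forces in N, time in s.
With the tool pointing down it reaches from about 0.375 to 0.975 m from the base axis. Payload 3.8 kg.
Tool frame: the origin (TCP) lies midway between the tips of the shut fingers; the grasp point (between the pads) lies bot.grasp_offset behind it (bot.grasp_offset is the distance from the TCP to the grasp point, in m); z points along the fingers, y is the direction in which the jaws open and shut (so a half turn about z gives the same grasp; the last joint's range is limited). The gripper opens to 85 mm and grips with 20 to 120 N. Pads are 22 mm wide; open, the fingers measure 114 mm over their backs; the gripper's body (76 mm by 85 mm) begins 54 mm behind the grasp point. The pads swing forward as they close: fully open they stand 13 mm farther back than shut.
Start: joints at [1.266, 0.264, 1.604, -0, 1.274, -0.037], TCP at [0.179, 0.651, 0.231] pointing down, gripper open.
Joint ranges: [-2.63, 2.63], [-0.94, 2.18], [0.31, 2.57], [-1.31, 4.45], [0, 2.66], [-2.55, 2.55]. Speed limits (rad/s): [2.57, 2.57, 3.14, 3.14, 3.14, 3.14].

## Interface

Orientations are given as a rotation vector (axis times angle).
In Python, from workcell import read_state, viewer, job, bot gives the robot as it stands.
- The arm moves only by the shell command python3 -m crank 'ROWS' [FORCE]. ROWS is text: rows parted by semicolons, each of 7 numbers parted by spaces: the shift along the tool's x, y, z in mm, then the turn, a rotation vector about the tool's x, y, z in rad, then the closure in counts, from 0 (fully open) to 255 (shut). A call has 1 to 20 rows; each row is the pose to reach, as a shift and turn from the pose commanded when the call began, along the tool's axes at that moment; what a row does not reach only later rows make up. A row lasts 1/8 s, in which the tool goes at most 62.5 mm and 10.7 degrees, less where a joint would pass 70% of its speed; a pose out of reach is approached as far as the arm can. A call with a gripper value outside its range is refused whole. The fingers move at their own pace and stop on an object; FORCE is the grip in N (left out, the last holds). Time passes only in rows, so rows that repeat a pose let the fingers close. It gives the time, the measured TCP pose, the force and the opening at its end, in the units of the state.
- read_state(): the state, without advancing time (a new reading comes with each control period).
- viewer.read_camera(name): name is "scene" or "top"; returns a dict with "pixels" (384x512x3 uint8, red, green, blue), "vertical_fov" (degrees; the focal length in pixels is half the picture's height over the tangent of half this angle, whatever the lens; pixels are square), "cx", "cy" (the principal point, pixels), "view" (4x4, takes a point from world to camera coordinates). Camera axes: x right, y up, looking along -z (the intrinsics and any distortion apply to the point x, -y, -z); pixel columns grow to the right and rows downward; lengths in m; the calibration is good to about 2 mm. A picture is of the moment at which its call begins. There is no depth.
- job.finish_job(): hands the job in, once; it reports no verdict.
The state is a dict: "time": time; "q": joint angles; "joint_vel": joint speeds; "joint_torque": joint torques, N m; "tool_pos": TCP position; "tcp_rot": TCP orientation; "wrist_force": force on the tool from outside, world axes, zero at the start; "torque": the same for the moment, N m; "width": opening from 0.0 (shut) to 1.0 (fully open).
Only numpy, scipy, OpenCV 4.12 (cv2) and the standard library are available. Lean on these libraries where they do the work, as an engineer would, in place of code of your own. Each camera call takes 0.05 s, during which the arm holds its last target.

## Working session

There is one attempt and no reset: what is moved stays moved. The work goes in short steps, Python scripts to look and compute and a shell command to move; the robot and the scene stay as the last step left them, time stands still between calls to the robot, and variables do not carry over. Pictures are saved under pics/ and viewed, and the job is handed in when it is done.

```bash
ls; mkdir -p pics; python3 - <<'E'
from workcell import read_state, viewer, job, bot
import cv2,numpy as np
print(read_state()); print([ (a,getattr(bot,a)) for a in dir(bot) if not a.startswith('_')])
for n in("scene","top"):
    c=viewer.read_camera(n); print(n,{k:v for k,v in c.items() if k!='pixels'})
    cv2.imwrite(f'pics/{n}0.png',c['pixels'][:,:,::-1])
E
```

```text
pics
{'time': 0.0, 'q': array([ 1.26609852e+00,  2.64788773e-01,  1.60539344e+00,  1.79984995e-05,
        1.27368973e+00, -3.69198085e-02]), 'joint_vel': array([-6.81278068e-04,  2.52158991e-04,  2.30483368e-04, -1.38263367e-03,
        3.01523118e-06, -1.79482312e-05]), 'joint_torque': array([-2.10168037e-03, -5.15117526e+01, -3.67309785e+01, -1.48395579e-04,
        1.32145060e-02,  2.35665004e-05]), 'tool_pos': array([0.17838513, 0.65023695, 0.22992752]), 'tcp_rot': array([-0.41932311, -3.11307235,  0.00352316]), 'wrist_force': array([ 0.65883545,  1.18405102, -0.03365113]), 'torque': array([-0.05331783, -0.02495495,  0.0157347 ]), 'width': 0.9971197859478192}
[('MotionError', <class 'workcell.MotionError'>), ('grasp_offset', 0.0187)]
scene {'vertical_fov': 45.594992665589714, 'cx': 253.08488711656432, 'cy': 187.1012447635714, 'view': array([[ 0.4573967 ,  0.88923419,  0.00712835, -0.29462129],
       [-0.53771499,  0.27018293,  0.79866374,  0.26311386],
       [ 0.70827315, -0.36913918,  0.60173534, -1.86730215],
       [ 0.        ,  0.        ,  0.        ,  1.        ]])}
top {'vertical_fov': 48.17157442678812, 'cx': 251.8498569365051, 'cy': 195.99086619645655, 'view': array([[-0.01561159, -0.9996754 ,  0.02013395, -0.00750568],
       [ 0.98401573, -0.01178825,  0.17769096, -0.58258949],
       [-0.17739594,  0.02258616,  0.98388035, -1.34409012],
       [ 0.        ,  0.        ,  0.        ,  1.        ]])}
```

View pics/scene0.png

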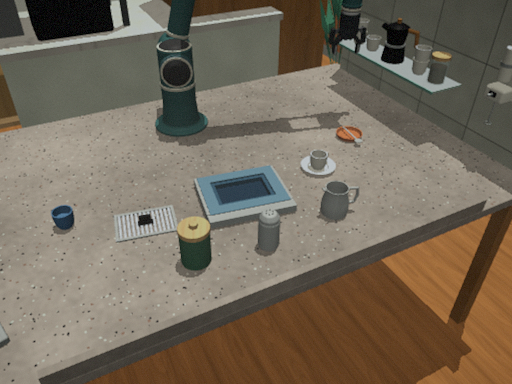

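View pics/top0.png

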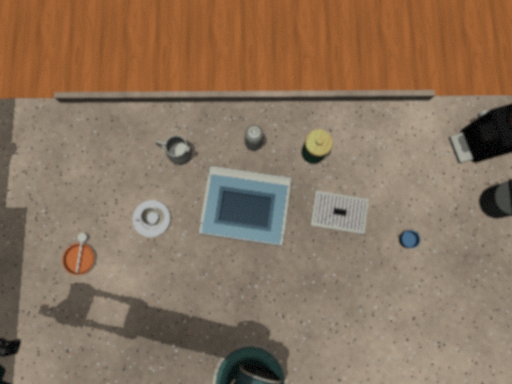

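The scene view shows the grate at (146,222), the station at (243,193) and the cup on its saucer at (318,160). In the top view they are at (340,212), (246,206) and (151,217). I'll measure them next.

```bash
cat > h.py <<'E'
import numpy as np,cv2
from workcell import read_state, viewer, job, bot
def cam(n):
    c=viewer.read_camera(n); c['f']=192/np.tan(np.radians(c['vertical_fov'])/2); return c
def ray(c,u,v):
    R=c['view'][:3,:3];t=c['view'][:3,3]
    d=R.T@np.array([(u-c['cx'])/c['f'],-(v-c['cy'])/c['f'],-1.]); return -R.T@t,d
def onz(c,u,v,z):
    o,d=ray(c,u,v); return o+d*(z-o[2])/d[2]
def proj(c,p):
    q=c['view'][:3,:3]@np.asarray(p,float)+c['view'][:3,3]
    return np.array([c['cx']+c['f']*q[0]/-q[2],c['cy']-c['f']*q[1]/-q[2]])
def tri(c1,p1,c2,p2):
    o1,d1=ray(c1,*p1);o2,d2=ray(c2,*p2);d1/=np.linalg.norm(d1);d2/=np.linalg.norm(d2)
    s=np.linalg.lstsq(np.c_[d1,-d2],o2-o1,rcond=None)[0]
    a=o1+s[0]*d1;b=o2+s[1]*d2;return (a+b)/2,np.linalg.norm(a-b)
def crop(c,name,x0,y0,x1,y1,k):
    cv2.imwrite(f'pics/{name}.png',cv2.resize(c['pixels'][y0:y1,x0:x1,::-1],None,fx=k,fy=k,interpolation=cv2.INTER_CUBIC))
E
python3 - <<'E'
from h import *
c=cam('top'); s=cam('scene')
crop(c,'t1',190,155,380,255,4); crop(s,'s1',100,160,300,260,4); crop(c,'t2',120,190,190,250,8);crop(s,'s2',290,135,350,185,8)
E
```

```text
(no output)
```

View pics/t1.png

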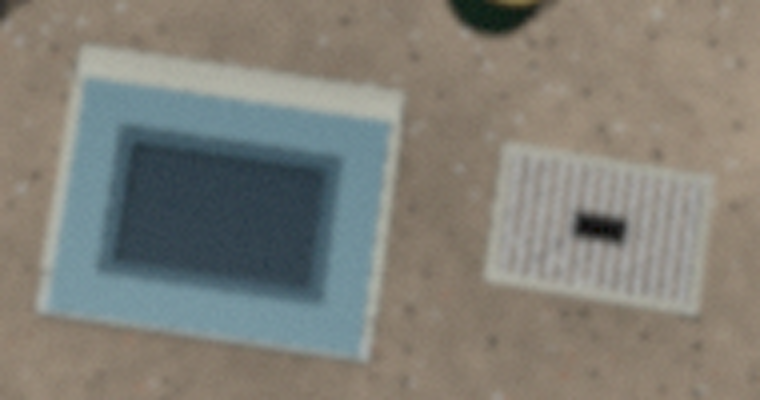

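View pics/s1.png

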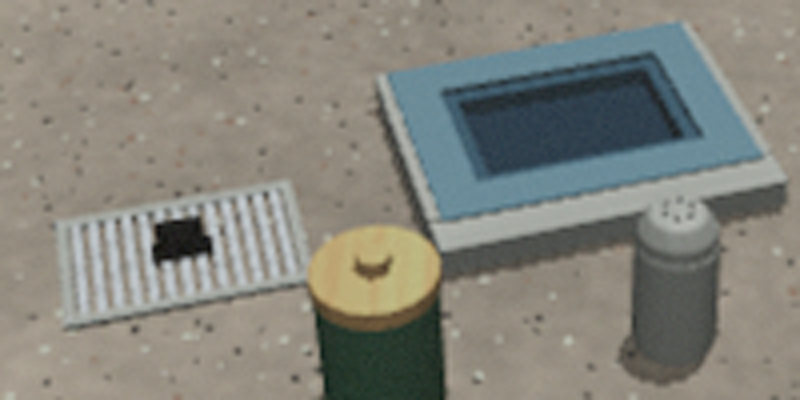

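View pics/t2.png

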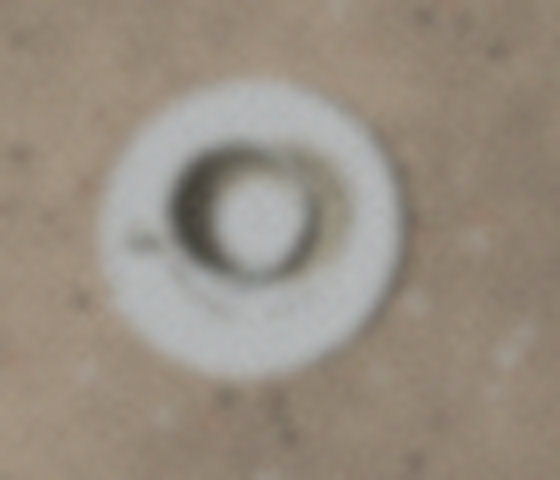

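View pics/s2.png

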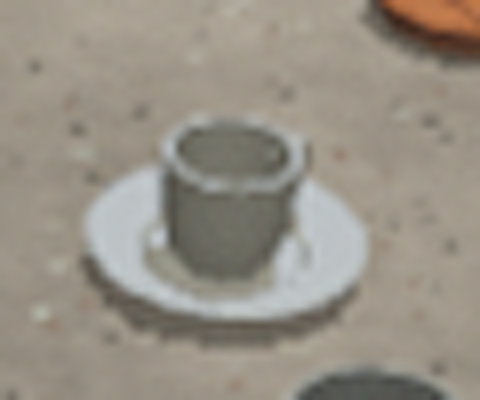

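```bash
python3 - <<'E'
from h import *
for n in('top','scene'):
    c=cam(n); print(n,'campos',np.round(ray(c,0,0)[0],3))
    im=c['pixels']; hsv=cv2.cvtColor(im,cv2.COLOR_RGB2HSV).astype(int)
    pt=[(246,206),(246,232),(225,175),(330,200),(340,212)] if n=='top' else [(243,188),(215,185),(150,235),(146,220),(250,210)]
    for p in pt: print(p,im[p[1],p[0]],hsv[p[1],p[0]])
    H,S,V=hsv[...,0],hsv[...,1],hsv[...,2]
    blue=((H>90)&(H<118)&(S>50)&(V>95)).astype(np.uint8)
    x0,y0,x1,y1=(190,155,300,255) if n=='top' else (185,160,300,225)
    m=np.zeros_like(blue);m[y0:y1,x0:x1]=blue[y0:y1,x0:x1]
    cs,h=cv2.findContours(m,cv2.RETR_CCOMP,cv2.CHAIN_APPROX_NONE)
    for k,q in enumerate(cs):
        if cv2.contourArea(q)<300: continue
        w=np.array([onz(c,*p[0],0.033)[:2] for p in q],np.float32)
        r=cv2.minAreaRect(w); print('hole' if h[0][k][3]>=0 else 'outer',np.round(r[0],4),np.round(r[1],4),r[2])
E
```

```text
top campos [0.335 0.016 1.426]
(246, 206) [48 64 72] [100  85  72]
(246, 232) [119 149 159] [ 98  64 159]
(225, 175) [162 168 161] [ 56  11 168]
(330, 200) [160 160 154] [ 30  10 160]
(340, 212) [22 23 22] [60 11 23]
outer [0.5454 0.0081] [0.2502 0.1893] 80.63062286376953
hole [0.5462 0.0081] [0.1703 0.1093] 80.87584686279297
scene campos [ 1.599 -0.498  0.916]
(243, 188) [48 63 77] [104  96  77]
(215, 185) [50 69 77] [99 89 77]
(150, 235) [100 102  97] [ 42  13 102]
(146, 220) [28 28 25] [30 27 28]
(250, 210) [168 172 165] [ 47  10 172]
outer [0.5492 0.0085] [0.2549 0.1937] 80.7104721069336
hole [0.5538 0.0065] [0.1679 0.1115] 81.08405303955078
```

```bash
cat >> h.py <<'E'
def up(c,k=4):
    return cv2.resize(c['pixels'],None,fx=k,fy=k,interpolation=cv2.INTER_CUBIC)
def rects(c,m,z,box,k=4,amin=1000):
    x0,y0,x1,y1=[k*b for b in box]; mm=np.zeros(m.shape,np.uint8);mm[y0:y1,x0:x1]=m[y0:y1,x0:x1]
    cs,h=cv2.findContours(mm,cv2.RETR_CCOMP,cv2.CHAIN_APPROX_NONE);out=[]
    for i,q in enumerate(cs):
        if cv2.contourArea(q)<amin: continue
        w=np.array([onz(c,(p[0][0]+.5)/k-.5,(p[0][1]+.5)/k-.5,z)[:2] for p in q],np.float32)
        r=cv2.minAreaRect(w)
        out.append(('hole' if h[0][i][3]>=0 else 'outer',np.round(r[0],4),np.round(r[1],4),round(r[2],2)))
    return out
E
python3 - <<'E'
from h import *
for n in('top','scene'):
    c=cam(n); u=up(c); hsv=cv2.cvtColor(u,cv2.COLOR_RGB2HSV).astype(int)
    H,S,V=hsv[...,0],hsv[...,1],hsv[...,2]
    print(n)
    for v in (110,125,135):
      blue=((H>88)&(H<118)&(S>40)&(V>v))
      for r in rects(c,blue,.033,(190,155,300,255) if n=='top' else (185,160,300,225)):print(v,r)
    # grate: low saturation; + dark
    print('grate hsv profile',[tuple(map(int,(H[a*4,b*4],S[a*4,b*4],V[a*4,b*4]))) for a,b in ([(205,x) for x in range(305,375,4)] if n=='top' else [(228,x) for x in range(105,190,5)])])
    for st in (22,28,34):
        g=((S<st)&(V>60)).astype(np.uint8); g=cv2.morphologyEx(g,cv2.MORPH_CLOSE,np.ones((13,13)));g=cv2.morphologyEx(g,cv2.MORPH_OPEN,np.ones((17,17)))
        for r in rects(c,g,.005,(305,182,377,242) if n=='top' else (108,200,180,245),amin=8000):print('grate',st,r)
    for v in(45,60,75):
        for r in rects(c,(V<v),.033 ,(325,200,355,225) if n=='top' else (130,208,160,230),amin=100):print('lug',v,r)
E
```

```text
top
110 ('outer', array([0.5452, 0.0081]), array([0.2532, 0.1928]), 80.74)
110 ('hole', array([0.5476, 0.0087]), array([0.1815, 0.1193]), 80.42)
125 ('outer', array([0.5452, 0.0081]), array([0.2532, 0.1928]), 80.74)
125 ('hole', array([0.5471, 0.0083]), array([0.1871, 0.1262]), 80.83)
135 ('outer', array([0.5452, 0.0081]), array([0.2532, 0.1928]), 80.74)
135 ('hole', array([0.5468, 0.0083]), array([0.1916, 0.1294]), 80.69)
grate hsv profile [(17, 51, 130), (16, 47, 141), (18, 34, 137), (26, 13, 160), (23, 14, 151), (25, 10, 153), (30, 8, 160), (30, 3, 159), (24, 8, 161), (17, 11, 161), (25, 10, 159), (21, 16, 161), (18, 16, 155), (20, 15, 152), (18, 20, 151), (30, 10, 150), (19, 39, 158), (16, 53, 144)]
grate 22 ('outer', array([ 0.5339, -0.3094]), array([0.1784, 0.1175]), 80.23)
grate 28 ('outer', array([ 0.5342, -0.3094]), array([0.1819, 0.1212]), 79.9)
grate 34 ('outer', array([ 0.534, -0.309]), array([0.186 , 0.1236]), 80.0)
lug 45 ('outer', array([ 0.5305, -0.3035]), array([0.0341, 0.0117]), 79.7)
lug 60 ('outer', array([ 0.5306, -0.3037]), array([0.0366, 0.0147]), 78.84)
lug 75
[... 535 characters left out ...]
, 34, 149), (34, 11, 156), (101, 15, 193), (102, 13, 195), (30, 3, 158), (19, 28, 147), (18, 31, 142), (20, 19, 158), (90, 3, 162), (103, 12, 196), (100, 12, 196), (100, 12, 190), (30, 13, 153), (50, 9, 162), (23, 92, 189), (22, 96, 188)]
grate 22 ('outer', array([ 0.5364, -0.3085]), array([0.1832, 0.1286]), 79.49)
grate 28 ('outer', array([ 0.5368, -0.3093]), array([0.1858, 0.1329]), 80.35)
grate 34 ('outer', array([ 0.5334, -0.3161]), array([0.2194, 0.2163]), 69.74)
lug 45 ('outer', array([ 0.5566, -0.3125]), array([0.0399, 0.0422]), 80.55)
lug 60 ('outer', array([ 0.5571, -0.3128]), array([0.0409, 0.0447]), 81.88)
lug 75 ('outer', array([ 0.5575, -0.3127]), array([0.0418, 0.0464]), 81.37)
```

```bash
python3 - <<'E'
from h import *
c=cam('top'); s=cam('scene')
for n,c_,p in(('top',c,(151.2,216.9)),('scene',s,(319.4,154.6))): print('rim',n,onz(c_,*p,.061))
print(tri(c,(151.2,216.9),s,(319.4,154.6)))
print('handle',onz(c,137.5,220,.045)[:2])
for n,c_,b in(('top',c,(125,190,180,245)),('scene',s,(295,140,342,180))):
    u=up(c_); hsv=cv2.cvtColor(u,cv2.COLOR_RGB2HSV).astype(int)
    m=((hsv[...,1]<22)&(hsv[...,2]>120)).astype(np.uint8)
    m2=np.zeros_like(m);x0,y0,x1,y1=[4*k for k in b];m2[y0:y1,x0:x1]=m[y0:y1,x0:x1]
    q=max(cv2.findContours(m2,cv2.RETR_EXTERNAL,cv2.CHAIN_APPROX_NONE)[0],key=cv2.contourArea)
    if n=='scene':
        pass
    w=np.array([onz(c_,(p[0][0]+.5)/4-.5,(p[0][1]+.5)/4-.5,.015)[:2] for p in q],np.float32)
    print('saucer',n,cv2.minEnclosingCircle(w),cv2.fitEllipse(w))
# base silver
u=up(c);hsv=cv2.cvtColor(u,cv2.COLOR_RGB2HSV).astype(int);H,S,V=hsv[...,0],hsv[...,1],hsv[...,2]
blue=(H>85)&(H<118)&(S>30)
for st in(18,22,26):
    m=(((S<st)&(V>130))|blue).astype(np.uint8);m=cv2.morphologyEx(m,cv2.MORPH_OPEN,np.ones((9,9)))
    print(st,[r for r in rects(c,m,.030,(192,155,300,252),amin=5000) if r[0]=='outer'])
# profile along station x through centre, y=0 at z=.03
a=np.radians(-9.3);ex=np.array([np.cos(a),np.sin(a)]);ey=np.array([-ex[1],ex[0]])
for off in(-.05,.05):
  print([ (d,)+tuple(int(v) for v in hsv[tuple((np.round(proj(c,[*(np.array([.547,.009])+ex*d/1000+ey*off),.03])*4+1.5).astype(int))[::-1])][1:]) for d in list(range(-112,-90,2))+list(range(90,140,2))])
E
```

```text
rim top [0.51698895 0.30652734 0.061     ]
rim scene [0.53012398 0.31466893 0.061     ]
(array([0.52102571, 0.31379071, 0.05451583]), np.float64(0.012965781612816876))
handle [0.50964138 0.35355905]
saucer top ((0.519088089466095, 0.3170531392097473), 0.06294295936822891) ((0.5194602608680725, 0.31687721610069275), (0.12225541472434998, 0.1239309161901474), 168.61805725097656)
saucer scene ((0.506512463092804, 0.3313891887664795), 0.0843002200126648) ((0.5110686421394348, 0.32668396830558777), (0.11949842423200607, 0.16372647881507874), 51.783931732177734)
18 [('outer', array([0.5456, 0.0079]), array([0.256 , 0.1956]), 80.68)]
22 [('outer', array([0.5596, 0.0059]), array([0.2747, 0.2239]), 80.68)]
26 [('outer', array([0.5579, 0.0062]), array([0.2777, 0.2293]), 80.62)]
[(-112, 52, 127), (-110, 53, 126), (-108, 47, 124), (-106, 37, 123), (-104, 18, 126), (-102, 9, 139), (-100, 17, 150), (-98, 34, 159), (-96, 45, 159), (-94, 56, 159), (-92, 61, 159), (90, 67, 149), (92, 63, 149), (94, 51, 149), (96, 35, 151), (98, 24, 158), (100, 11, 169), (102, 12, 171), (104, 13, 173), (106, 16, 175), (108, 19, 177), (110, 20, 178), (112, 18, 174), (114, 16, 172), (116, 15, 170), (118, 17, 166), (120, 19, 161), (122, 18, 155), (124, 23, 146), (126, 32, 136), (128, 39, 131), (130, 44, 128), (132, 49, 129), (134, 51, 130), (136, 53, 130), (138, 52, 128)]
[(-112, 54, 137), (-110, 53, 135), (-108, 47, 130), (-106, 34, 129), (-104, 13, 133), (-102, 7, 138), (-100, 14, 144), (-98, 30, 154), (-96, 42, 156), (-94, 56, 156), (-92, 59, 159), (90, 66, 150), (92, 61, 151), (94, 52, 152), (96, 31, 157), (98, 17, 163), (100, 12, 170), (102, 17, 176), (104, 17, 176), (106, 17, 176), (108, 16, 173), (110, 18, 172), (112, 18, 171), (114, 18, 170), (116, 17, 169), (118, 20, 170), (120, 20, 169), (122, 20, 163), (124, 24, 157), (126, 29, 148), (128, 40, 142), (130, 47, 140), (132, 51, 140), (134, 53, 140), (136, 52, 141), (138, 52, 141)]
```

```bash
python3 - <<'E'
from h import *
c=cam('top'); s=cam('scene')
print('saucer scene',onz(s,318.3,165,.015), 'cup rim top',onz(c,150.4,216.5,.061))
P=(.519,.317)
for n,c_,b,k in(('top',c,(120,190,190,250),10),('scene',s,(290,135,350,185),12)):
    im=cv2.resize(c_['pixels'][b[1]:b[3],b[0]:b[2],::-1],None,fx=k,fy=k,interpolation=cv2.INTER_CUBIC)
    for z,r,col in((.015,.062,(0,0,255)),(.061,.030,(0,255,0)),(.005,.019,(255,0,0))):
        pts=np.array([(proj(c_,[P[0]+r*np.cos(t),P[1]+r*np.sin(t),z])-b[:2]+.5)*k-.5 for t in np.linspace(0,6.28,60)]).astype(int)
        cv2.polylines(im,[pts],True,col,1)
    cv2.imwrite(f'pics/ov_{n}.png',im)
E
```

```text
saucer scene [0.52691646 0.31740321 0.015     ] cup rim top [0.51830675 0.30909874 0.061     ]
```

View pics/ov_top.png

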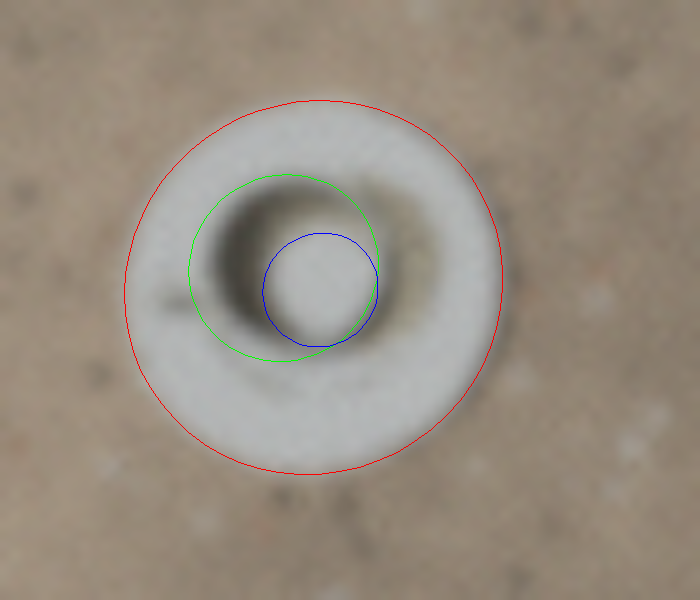

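View pics/ov_scene.png

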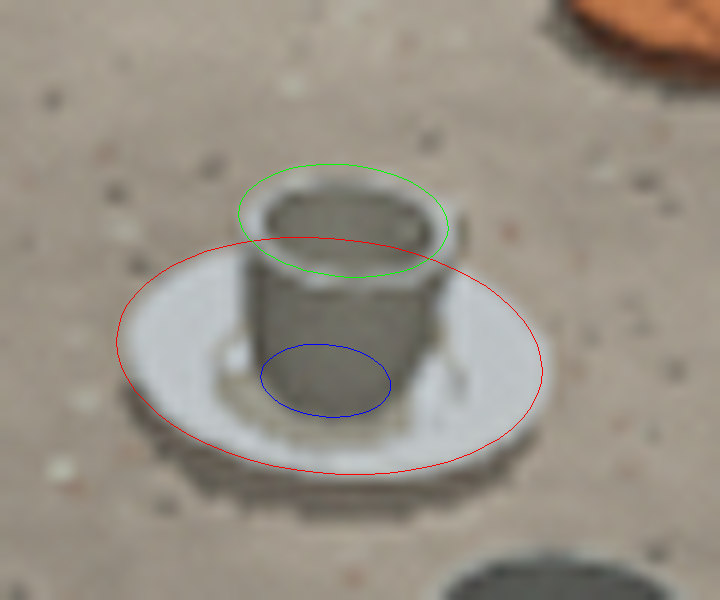

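```bash
cat >> h.py <<'E'
from scipy.spatial.transform import Rotation as Ro
def goal(pos,jawdeg,cmd=None,rot=None):
    """shift mm in tool axes, rotvec in tool axes to TCP pos with jaws (tool y) along world yaw jawdeg (mod 180), tool down"""
    st=read_state(); p=st['tool_pos'] if cmd is None else np.array(cmd); R=Ro.from_rotvec(st['tcp_rot'] if rot is None else rot)
    best=None
    for k in(0,180):
        a=np.radians(jawdeg+k); y=np.array([np.cos(a),np.sin(a),0]);z=np.array([0,0,-1.]);x=np.cross(y,z)
        T=Ro.from_matrix(np.c_[x,y,z]); d=R.inv()*T
        if best is None or d.magnitude()<best[1].magnitude(): best=(T,d)
    print('shift',np.round(R.inv().apply(np.array(pos)-p)*1000,1),'turn',np.round(best[1].as_rotvec(),4),'T',np.round(best[0].as_rotvec(),4))
    return best
def st():
    s=read_state();R=Ro.from_rotvec(s['tcp_rot']).as_matrix()
    print('t',round(s['time'],2),'p',np.round(s['tool_pos']*1000,1),'jaw',np.round(np.degrees(np.arctan2(R[1,1],R[0,1])),2),'tilt',np.round(np.degrees(R[:2,2]),2),'F',np.round(s['wrist_force'],1),'M',np.round(s['torque'],2),'w',round(s['width'],3),'q6',np.round(s['q'],2))
E
python3 - <<'E'
from h import *
st(); print(Ro.from_rotvec(read_state()['tcp_rot']).as_matrix().round(3))
goal((.44,.2,.23),-10,(.179,.651,.231)); goal((.5335,-.308,.15),-10,(.179,.651,.231))
E
```

```text
t 0.6 p [178.6 651.  231.4] jaw 74.66 tilt [0.   0.01] F [-0.5 -0.4  0.4] M [-0.06 -0.02  0.05] w 1.001 q6 [ 1.27  0.26  1.6  -0.    1.27 -0.04]
[[-0.964  0.265  0.   ]
 [ 0.265  0.964  0.   ]
 [-0.     0.    -1.   ]]
shift [-371.  -365.9    1. ] turn [ 1.0000e-04 -1.0000e-04  1.4775e+00] T [2.4066 2.0194 0.    ]
shift [-595.6 -831.    80.9] turn [ 1.0000e-04 -1.0000e-04  1.4775e+00] T [2.4066 2.0194 0.    ]
```

```bash
python3 -m crank '-371 -366 0 0 0 0.74 0;-371 -366 0 0 0 0.74 0;-371 -366 0 0 0 0.74 0;-371 -366 0 0 0 0.74 0;-371 -366 0 0 0 0.74 60;-371 -366 0 0 0 0.74 100;-371 -366 0 0 0 0.74 100;-371 -366 0 0 0 0.74 100;-371 -366 0 0 0 0.74 100;-596 -831 0 0 0 1.4775 100;-596 -831 0 0 0 1.4775 100;-596 -831 0 0 0 1.4775 100;-596 -831 0 0 0 1.4775 100;-596 -831 0 0 0 1.4775 100;-596 -831 0 0 0 1.4775 100;-596 -831 0 0 0 1.4775 100;-596 -831 0 0 0 1.4775 100;-596 -831 0 0 0 1.4775 100;-596 -831 0 0 0 1.4775 100;-596 -831 0 0 0 1.4775 100' 30; python3 - <<'E'
from h import *
st(); goal((.5335,-.308,.09),-10)
E
```

```text
time: 3.1
tool_pos: [0.5333, -0.3066, 0.2311]
tcp_rot: [-2.405, -2.02, -0.0]
wrist_force: [-0.2, 0.6, 0.0]
width: 0.611
t 3.1 p [ 533.3 -306.6  231.1] jaw -9.94 tilt [-0.03  0.06] F [-0.2  0.6  0. ] M [ 0.01 -0.    0.05] w 0.611 q6 [-0.56  0.15  1.74  0.    1.25 -0.39]
shift [ -1.5   0.6 141.1] turn [-0.0007 -0.0009  0.001 ] T [2.4066 2.0194 0.    ]
```

```bash
python3 -m crank '0 0 60 0 0 0 100;0 0 120 0 0 0 120;0 0 160 0 0 0 140;0 0 165 0 0 0 140;0 0 165 0 0 0 140'; python3 - <<'E'
from h import *
st(); c=cam('top');s=cam('scene'); crop(c,'t3',300,180,380,240,10); crop(s,'s3',100,180,180,240,10)
E
```

```text
time: 3.72
tool_pos: [0.5344, -0.3075, 0.0676]
tcp_rot: [2.404, 2.02, 0.001]
wrist_force: [0.6, -0.9, 0.0]
width: 0.451
t 3.73 p [ 534.4 -307.5   67.6] jaw -9.92 tilt [ 0.07 -0.04] F [ 0.6 -0.9  0. ] M [0.07 0.   0.02] w 0.451 q6 [-0.56  0.3   1.88  0.    0.96 -0.39]
```

View pics/t3.png

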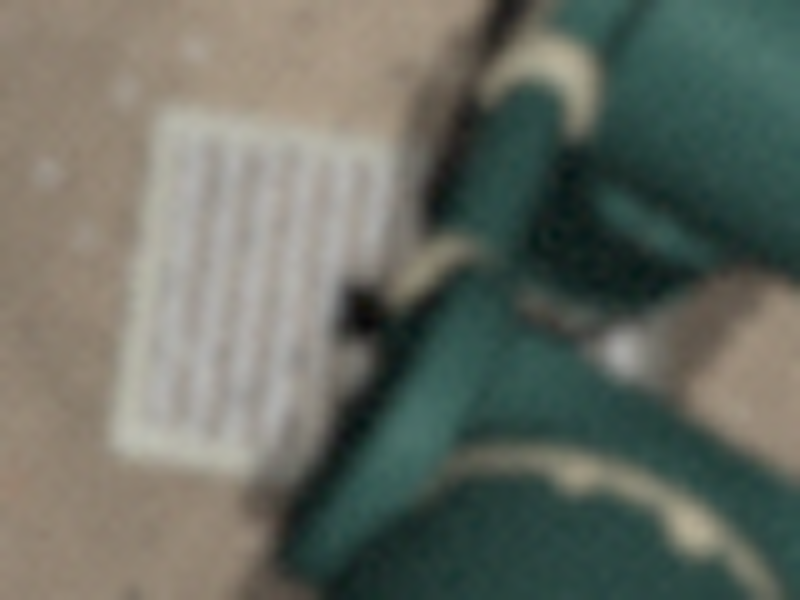

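View pics/s3.png

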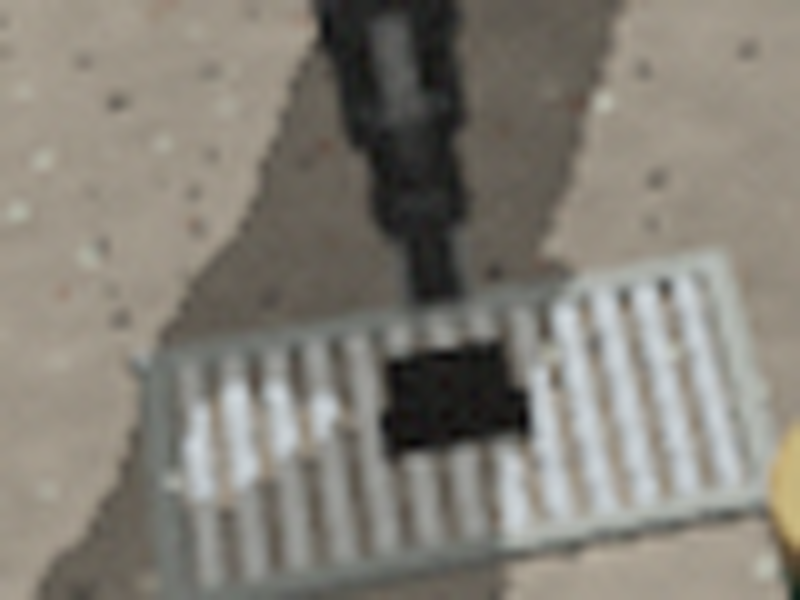

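```bash
python3 -m crank '0 0 15 0 0 0 140;0 0 30 0 0 0 140;0 0 42 0 0 0 140;0 0 50 0 0 0 140;0 0 56 0 0 0 140;0 0 56 0 0 0 140;0 0 56 0 0 0 140' 30; python3 - <<'E'
from h import *
st()
E
python3 -m crank '0 0 0 0 0 0 180;0 0 0 0 0 0 200;0 0 0 0 0 0 215;0 0 0 0 0 0 225;0 0 0 0 0 0 235;0 0 0 0 0 0 255;0 0 0 0 0 0 255;0 0 0 0 0 0 255' 30;python3 - <<'E'
from h import *
st()
E
```

```text
time: 4.7
tool_pos: [0.5338, -0.3084, 0.0106]
tcp_rot: [2.406, 2.019, 0.0]
wrist_force: [-0.2, -1.1, -0.1]
width: 0.45
t 4.7 p [ 533.8 -308.4   10.6] jaw -10.0 tilt [ 0.03 -0.02] F [-0.2 -1.1 -0.1] M [ 0.01  0.   -0.02] w 0.45 q6 [-0.56  0.37  1.91  0.    0.86 -0.39]
time: 5.7
tool_pos: [0.5339, -0.3083, 0.0107]
tcp_rot: [2.406, 2.019, 0.001]
wrist_force: [0.7, 0.5, 3.3]
width: 0.112
t 5.7 p [ 533.9 -308.3   10.7] jaw -9.99 tilt [ 0.05 -0.02] F [0.7 0.5 3.3] M [ 0.03 -0.18  0.07] w 0.112 q6 [-0.56  0.37  1.91  0.    0.86 -0.39]
```

```bash
python3 -m crank '0 0 0 0 0 0 255;0 0 -3 0 0 0 255;0 0 -10 0 0 0 255;0 0 -30 0 0 0 255;0 0 -60 0 0 0 255;0 0 -90 0 0 0 255;0 0 -110 0 0 0 255;0 0 -110 0 0 0 255' 60;python3 - <<'E'
from h import *
st()
c=cam('top');s=cam('scene'); crop(c,'t4',290,160,390,240,8); crop(s,'s4',90,120,190,220,6)
E
```

```text
time: 6.7
tool_pos: [0.535, -0.3092, 0.1232]
tcp_rot: [2.403, 2.016, 0.002]
wrist_force: [-0.1, 0.2, -4.4]
width: 0.101
t 6.7 p [ 535.  -309.2  123.2] jaw -10.0 tilt [ 0.25 -0.16] F [-0.1  0.2 -4.4] M [-0.07  0.03 -0.02] w 0.101 q6 [-0.56  0.24  1.84 -0.    1.05 -0.39]
```

View pics/s4.png

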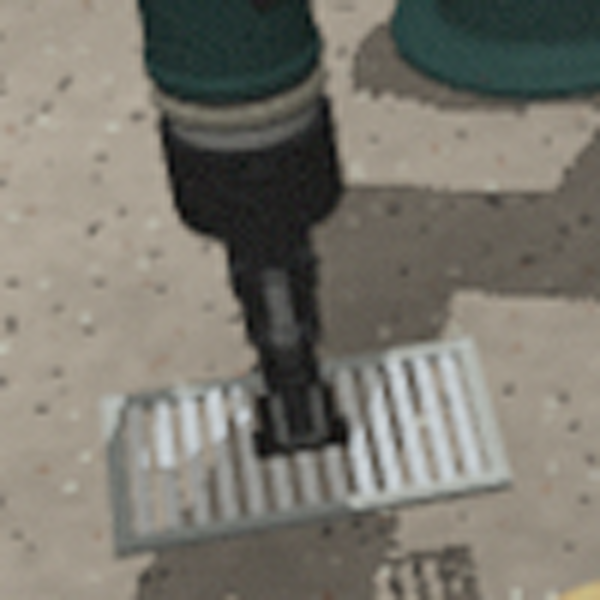

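```bash
python3 - <<'E'
from h import *
st(); goal((.530,.0115,.074),-9.3); goal((.530,.0115,.074),-9.3,(.5335,-.3075,.121))
E
```

```text
t 6.8 p [ 533.  -307.8  119.8] jaw -10.0 tilt [-0.04  0.03] F [-0.8  0.1 -3.9] M [ 0.05 -0.01  0.05] w 0.106 q6 [-0.56  0.24  1.84 -0.    1.05 -0.39]
shift [314.  -58.3  46. ] turn [-0.0008 -0.0003 -0.0122] T [2.3942 2.034  0.    ]
shift [313.5 -58.8  47.1] turn [-0.0008 -0.0003 -0.0122] T [2.3942 2.034  0.    ]
```

```bash
python3 -m crank '25 -5 0 0 0 -0.003 255;70 -13 0 0 0 -0.006 255;115 -21 0 0 0 -0.01 255;160 -30 0 0 0 -0.0122 255;205 -38 0 0 0 -0.0122 255;250 -47 10 0 0 -0.0122 255;290 -54 25 0 0 -0.0122 255;308 -57.5 40 0 0 -0.0122 255;314 -58.5 46 0 0 -0.0122 255;314 -58.5 46 0 0 -0.0122 255;314 -58.5 46 0 0 -0.0122 255;314 -58.5 46 0 0 -0.0122 255' ;python3 - <<'E'
from h import *
st()
c=cam('top');s=cam('scene'); crop(c,'t5',190,155,300,255,6); crop(s,'s5',180,130,310,230,6)
E
```

```text
time: 8.3
tool_pos: [0.5311, 0.0103, 0.075]
tcp_rot: [2.395, 2.032, 0.001]
wrist_force: [-0.5, 0.2, -4.2]
width: 0.105
t 8.3 p [531.1  10.3  75. ] jaw -9.38 tilt [ 0.08 -0.01] F [-0.5  0.2 -4.2] M [ 0.03  0.   -0.04] w 0.105 q6 [-0.03  0.15  2.06 -0.    0.94  0.14]
```

View pics/s5.png

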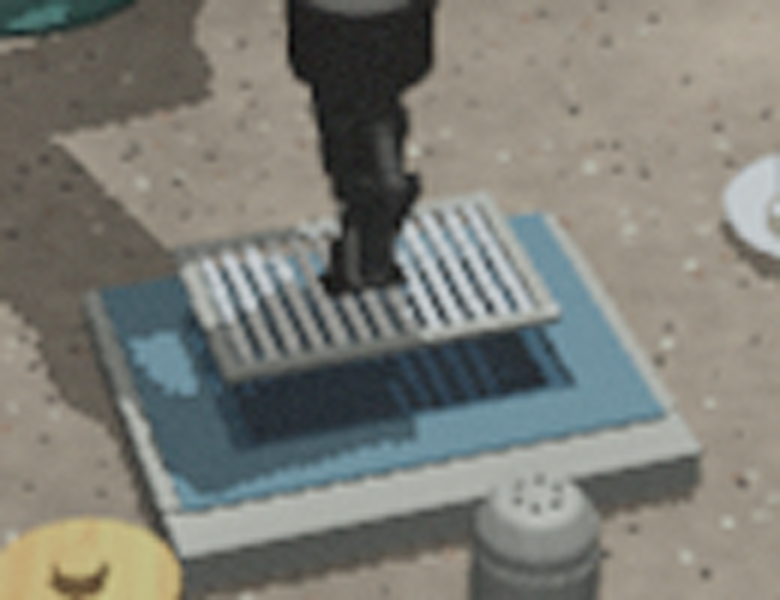

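View pics/t5.png

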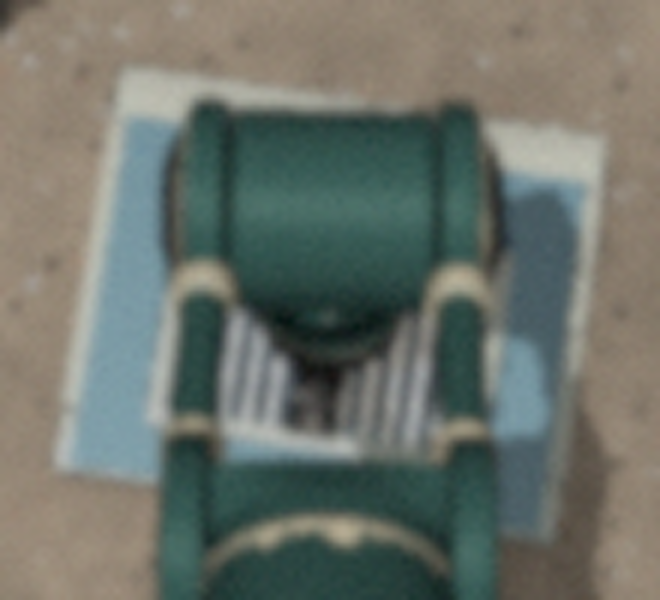

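```bash
cat >> h.py <<'E'
A=np.radians(-9.3);EX=np.array([np.cos(A),np.sin(A)]);EY=np.array([-EX[1],EX[0]])
def stc(p,c0=(.547,.0088)):
    d=np.asarray(p)[:2]-np.array(c0); return np.round([d@EX*1000,d@EY*1000],1)
E
python3 - <<'E'
from h import *
s=cam('scene'); crop(s,'s6',205,155,285,215,10)
f=lambda u,v,z:stc(onz(s,(u+.5)/6-.5+180,(v+.5)/6-.5+130,z))
print('grate back corners',f(232,382,.064),f(560,322,.064)); print('recess back',f(255,448,.033),f(577,384,.033))
st()
E
```

```text
grate back corners [ 44.3 -87.7] [45.8 88.5]
recess back [ 61.8 -81.3] [60.9 93.6]
t 8.45 p [530.8  10.6  74.7] jaw -9.36 tilt [ 0.05 -0.  ] F [-0.3 -0.4 -4.4] M [ 0.01 -0.02 -0.02] w 0.103 q6 [-0.03  0.15  2.06 -0.    0.94  0.14]
```

View pics/s6.png

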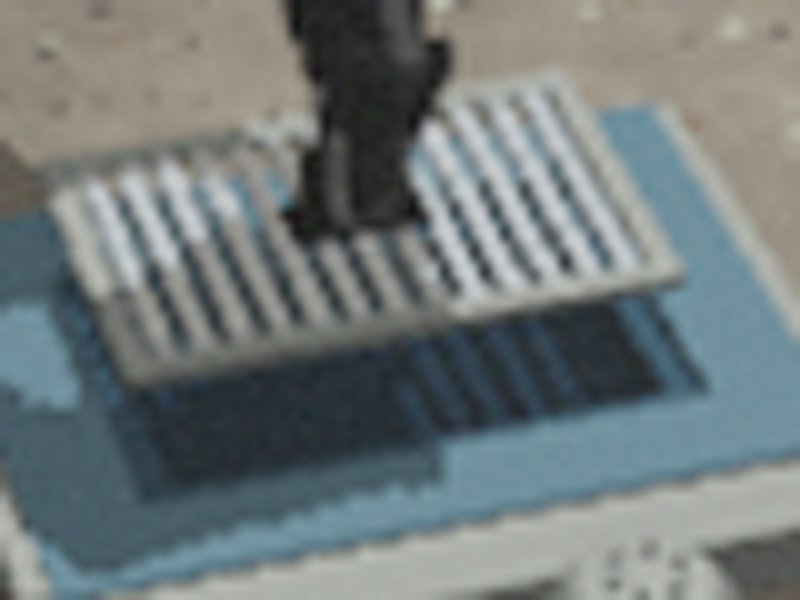

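```bash
python3 - <<'E'
from h import *
s=cam('scene')
f=lambda u,v,z:stc(onz(s,(u+.5)/10-.5+205,(v+.5)/10-.5+155,z))
print('grate back corners',f(140,388,.064),f(686,285,.064)); print('recess back',f(137,502,.033),f(708,393,.033))
# the recess fully: hole measured before = +1mm in scene
E
```

```text
grate back corners [ 45.  -86.9] [45.  89.6]
recess back [ 60.7 -93.1] [61.8 92. ]
```

```bash
python3 -m crank '0 0 8 0 0 0 255;0 0 16 0 0 0 255;0 0 22 0 0 0 255;0 0 26 0 0 0 255;0 0 26 0 0 0 255;0 0 26 0 0 0 255';python3 - <<'E'
from h import *
st()
s=cam('scene'); crop(s,'s7',205,160,285,215,10)
E
```

```text
time: 9.25
tool_pos: [0.5306, 0.0113, 0.0484]
tcp_rot: [2.394, 2.034, 0.0]
wrist_force: [0.1, 0.5, -4.7]
width: 0.104
t 9.25 p [530.6  11.3  48.4] jaw -9.3 tilt [ 0.02 -0.  ] F [ 0.1  0.5 -4.7] M [-0.02  0.04  0.03] w 0.104 q6 [-0.03  0.18  2.07 -0.    0.89  0.14]
```

View pics/s7.png

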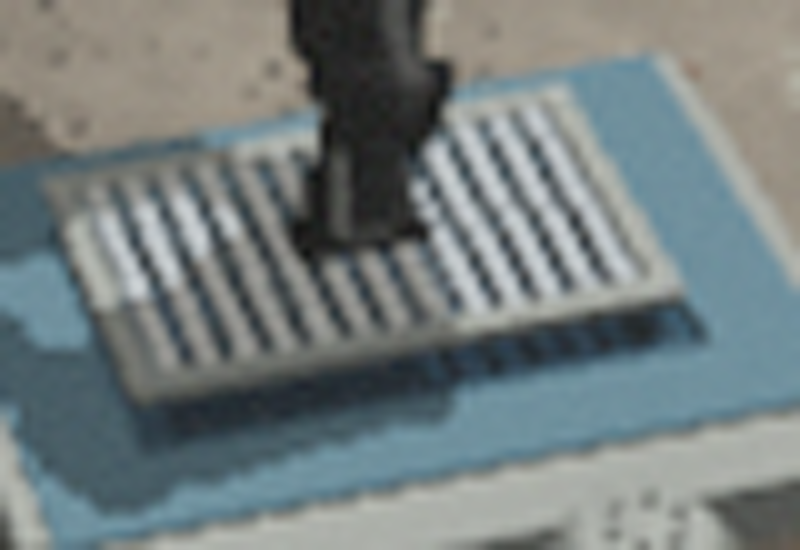

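```bash
python3 - <<'E'
from h import *
s=cam('scene')
f=lambda u,v,z:stc(onz(s,(u+.5)/10-.5+205,(v+.5)/10-.5+160,z))
print('grate back bottom',f(142,407,.0377),f(686,304,.0377),'top corner',f(140,392,.0427),f(684,290,.0427),'front top',f(45,180,.0427),f(567,82,.0427)); print('recess back',f(137,451,.033),f(708,342,.033))
E
```

```text
grate back bottom [ 45.6 -87.5] [46.4 90. ] top corner [ 44.4 -87.6] [45.5 89.5] front top [-72.7 -89.3] [-75.3  91.4]
recess back [ 60.2 -93. ] [61.3 92.1]
```

```bash
python3 -m crank '-1 0 0.5 0 0 0 255;-1 0 1 0 0 0 255;-1 0 1.5 0 0 0 255;-1 0 2 0 0 0 255;-1 0 2.5 0 0 0 255;-1 0 2.75 0 0 0 255;-1 0 3 0 0 0 255;-1 0 3 0 0 0 255';python3 - <<'E'
from h import *
st()
E
```

```text
time: 10.35
tool_pos: [0.5302, 0.0103, 0.0453]
tcp_rot: [-2.394, -2.034, -0.0]
wrist_force: [-0.2, 0.5, -5.1]
width: 0.099
t 10.35 p [530.2  10.3  45.3] jaw -9.3 tilt [-0.  0.] F [-0.2  0.5 -5.1] M [-0.04 -0.01  0.  ] w 0.099 q6 [-0.03  0.19  2.08  0.    0.88  0.13]
```

```bash
python3 -m crank '0 0 0.25 0 0 0 255;0 0 0.5 0 0 0 255;0 0 0.75 0 0 0 255;0 0 0.75 0 0 0 255';python3 - <<'E'
from h import *
st()
E
```

```text
time: 10.85
tool_pos: [0.5302, 0.0103, 0.0445]
tcp_rot: [-2.394, -2.034, 0.0]
wrist_force: [-0.6, -0.4, -4.7]
width: 0.104
t 10.85 p [530.2  10.3  44.5] jaw -9.3 tilt [-0. -0.] F [-0.6 -0.4 -4.7] M [ 0.02  0.02 -0.03] w 0.104 q6 [-0.03  0.19  2.08 -0.    0.88  0.13]
```

```bash
python3 -m crank '0 0 0.25 0 0 0 255;0 0 0.5 0 0 0 255;0 0 0.5 0 0 0 255';python3 - <<'E'
from h import *
st()
E
```

```text
time: 11.22
tool_pos: [0.5302, 0.0103, 0.044]
tcp_rot: [-2.394, -2.034, -0.0]
wrist_force: [0.3, 0.2, -5.3]
width: 0.102
t 11.22 p [530.2  10.3  44. ] jaw -9.3 tilt [-0.  0.] F [ 0.3  0.2 -5.3] M [ 0.02 -0.   -0.04] w 0.102 q6 [-0.03  0.19  2.08  0.    0.88  0.13]
```

```bash
python3 -m crank '0 0 0.2 0 0 0 255;0 0 0.4 0 0 0 255;0 0 0.4 0 0 0 255';python3 - <<'E'
from h import *
st()
E
```

```text
time: 11.6
tool_pos: [0.5302, 0.0103, 0.0436]
tcp_rot: [-2.394, -2.034, 0.0]
wrist_force: [-0.2, -0.0, -4.9]
width: 0.1
t 11.6 p [530.2  10.3  43.6] jaw -9.3 tilt [-0.  0.] F [-0.2 -0.  -4.9] M [-0.01 -0.    0.01] w 0.1 q6 [-0.03  0.19  2.08  0.    0.88  0.13]
```

```bash
python3 -m crank '0 0 0.2 0 0 0 255;0 0 0.4 0 0 0 255;0 0 0.4 0 0 0 255';python3 - <<'E'
from h import *
st()
E
```

```text
time: 11.98
tool_pos: [0.5302, 0.0102, 0.0433]
tcp_rot: [2.394, 2.034, -0.0]
wrist_force: [-0.3, -0.2, -3.1]
width: 0.105
t 11.97 p [530.2  10.2  43.3] jaw -9.3 tilt [-0. -0.] F [-0.3 -0.2 -3.1] M [0.   0.08 0.01] w 0.105 q6 [-0.03  0.19  2.08 -0.    0.88  0.13]
```

```bash
python3 -m crank '0 0 0.2 0 0 0 255;0 0 0.3 0 0 0 255;0 0 0.3 0 0 0 255';python3 - <<'E'
from h import *
st()
E
```

```text
time: 12.35
tool_pos: [0.5303, 0.0102, 0.0432]
tcp_rot: [2.394, 2.034, 0.0]
wrist_force: [0.2, 0.5, -0.2]
width: 0.103
t 12.35 p [530.3  10.2  43.2] jaw -9.3 tilt [ 0.01 -0.  ] F [ 0.2  0.5 -0.2] M [-0.01  0.34  0.01] w 0.103 q6 [-0.03  0.19  2.08 -0.    0.88  0.13]
```

```bash
python3 -m crank '0 0.5 0 0 0 0 255;0 1 0 0 0 0 255;0 2 0 0 0 0 255;0 3 0 0 0 0 255;0 4 0 0 0 0 255;0 5 0 0 0 0 255;0 6 0 0 0 0 255;0 7 0 0 0 0 255;0 8 0 0 0 0 255;0 8 0 0 0 0 255';python3 - <<'E'
from h import *
st()
E
```

```text
time: 13.6
tool_pos: [0.5384, 0.0089, 0.043]
tcp_rot: [2.394, 2.034, 0.001]
wrist_force: [-1.3, 0.6, 1.1]
width: 0.099
t 13.6 p [538.4   8.9  43. ] jaw -9.3 tilt [ 0.03 -0.  ] F [-1.3  0.6  1.1] M [ 0.08  0.69 -0.05] w 0.099 q6 [-0.03  0.2   2.06 -0.    0.88  0.13]
```

```bash
python3 -m crank '0 0.5 0 0 0 0 255;0 1 0 0 0 0 255;0 1.5 0 0 0 0 255;0 2 0 0 0 0 255;0 2 0 0 0 0 255';python3 - <<'E'
from h import *
st()
E
```

```text
time: 14.22
tool_pos: [0.5402, 0.0086, 0.0429]
tcp_rot: [2.394, 2.034, 0.0]
wrist_force: [-1.8, -0.1, 0.8]
width: 0.102
t 14.22 p [540.2   8.6  42.9] jaw -9.3 tilt [ 0.02 -0.  ] F [-1.8 -0.1  0.8] M [ 0.06  0.71 -0.01] w 0.102 q6 [-0.03  0.21  2.06 -0.    0.88  0.13]
```

```bash
python3 -m crank '0 0.5 0 0 0 0 255;0 1 0 0 0 0 255;0 1.5 0 0 0 0 255;0 1.5 0 0 0 0 255';python3 - <<'E'
from h import *
st()
E
```

```text
time: 14.72
tool_pos: [0.5417, 0.0084, 0.0429]
tcp_rot: [2.394, 2.034, 0.0]
wrist_force: [-2.1, -0.3, 0.4]
width: 0.1
t 14.72 p [541.7   8.4  42.9] jaw -9.3 tilt [ 0.02 -0.  ] F [-2.1 -0.3  0.4] M [ 0.11  0.67 -0.09] w 0.1 q6 [-0.03  0.21  2.05 -0.    0.88  0.13]
```

```bash
python3 -m crank '0 0.5 0 0 0 0 255;0 1 0 0 0 0 255;0 1 0 0 0 0 255';python3 - <<'E'
from h import *
st()
E
```

```text
time: 15.1
tool_pos: [0.5427, 0.0082, 0.043]
tcp_rot: [2.394, 2.034, 0.0]
wrist_force: [-2.0, -0.3, 0.5]
width: 0.104
t 15.1 p [542.7   8.2  43. ] jaw -9.3 tilt [ 0.01 -0.  ] F [-2.  -0.3  0.5] M [ 0.09  0.63 -0.01] w 0.104 q6 [-0.03  0.21  2.05  0.    0.88  0.13]
```

```bash
python3 -m crank '0 0.5 0 0 0 0 255;0 1 0 0 0 0 255;0 1 0 0 0 0 255';python3 - <<'E'
from h import *
st()
E
```

```text
time: 15.48
tool_pos: [0.5439, 0.008, 0.0427]
tcp_rot: [2.394, 2.034, 0.001]
wrist_force: [-1.4, -0.6, -3.4]
width: 0.106
t 15.47 p [543.9   8.   42.7] jaw -9.3 tilt [ 0.05 -0.01] F [-1.4 -0.6 -3.4] M [0.04 0.01 0.05] w 0.106 q6 [-0.03  0.21  2.05 -0.    0.88  0.13]
```

```bash
python3 -m crank '0 0.5 0.2 0 0 0 255;0 1 0.4 0 0 0 255;0 1.4 0.8 0 0 0 255;0 1.4 1 0 0 0 255;0 1.4 1 0 0 0 255';python3 - <<'E'
from h import *
st()
E
```

```text
time: 16.1
tool_pos: [0.5449, 0.0079, 0.0419]
tcp_rot: [-2.394, -2.034, 0.0]
wrist_force: [-0.3, -0.3, -3.8]
width: 0.1
t 16.1 p [544.9   7.9  41.9] jaw -9.3 tilt [-0.01  0.  ] F [-0.3 -0.3 -3.8] M [0.04 0.02 0.04] w 0.1 q6 [-0.03  0.22  2.05  0.    0.88  0.13]
```

```bash
python3 -m crank '0 0 0.3 0 0 0 255;0 0 0.6 0 0 0 255;0 0 1 0 0 0 255;0 0 1 0 0 0 255';python3 - <<'E'
from h import *
st()
E
```

```text
time: 16.6
tool_pos: [0.5449, 0.0079, 0.0409]
tcp_rot: [-2.394, -2.034, 0.0]
wrist_force: [-0.5, -0.2, -3.7]
width: 0.103
t 16.6 p [544.9   7.9  40.9] jaw -9.3 tilt [-0.01 -0.  ] F [-0.5 -0.2 -3.7] M [ 0.02 -0.02  0.01] w 0.103 q6 [-0.03  0.22  2.05 -0.    0.88  0.13]
```

```bash
python3 -m crank '0 0 0.3 0 0 0 255;0 0 0.6 0 0 0 255;0 0 1 0 0 0 255;0 0 1.4 0 0 0 255;0 0 1.4 0 0 0 255';python3 - <<'E'
from h import *
st()
E
```

```text
time: 17.23
tool_pos: [0.5449, 0.0078, 0.0395]
tcp_rot: [-2.394, -2.034, 0.0]
wrist_force: [-0.0, 0.4, -3.3]
width: 0.1
t 17.23 p [544.9   7.8  39.5] jaw -9.3 tilt [-0.01 -0.  ] F [-0.   0.4 -3.3] M [-0.08  0.01 -0.03] w 0.1 q6 [-0.03  0.22  2.05 -0.    0.87  0.13]
```

```bash
python3 -m crank '0 0 0.3 0 0 0 255;0 0 0.6 0 0 0 255;0 0 1 0 0 0 255;0 0 1.3 0 0 0 255;0 0 1.6 0 0 0 255;0 0 1.6 0 0 0 255';python3 - <<'E'
from h import *
st()
E
```

```text
time: 17.98
tool_pos: [0.5449, 0.0078, 0.0379]
tcp_rot: [-2.394, -2.034, 0.0]
wrist_force: [-1.2, -0.3, -3.8]
width: 0.106
t 17.98 p [544.9   7.8  37.9] jaw -9.3 tilt [-0.  0.] F [-1.2 -0.3 -3.8] M [-0.01  0.06 -0.03] w 0.106 q6 [-0.03  0.22  2.05  0.    0.87  0.13]
```

```bash
python3 -m crank '0 0 0.2 0 0 0 255;0 0 0.4 0 0 0 255;0 0 0.5 0 0 0 255;0 0 0.5 0 0 0 255';python3 - <<'E'
from h import *
st()
E
```

```text
time: 18.48
tool_pos: [0.5449, 0.0078, 0.0374]
tcp_rot: [-2.394, -2.034, 0.0]
wrist_force: [-0.4, -0.4, -4.0]
width: 0.1
t 18.48 p [544.9   7.8  37.4] jaw -9.3 tilt [-0. -0.] F [-0.4 -0.4 -4. ] M [ 0.02 -0.01  0.02] w 0.1 q6 [-0.03  0.22  2.05 -0.    0.87  0.13]
```

```bash
python3 -m crank '0 0 0.2 0 0 0 255;0 0 0.3 0 0 0 255;0 0 0.3 0 0 0 255';python3 - <<'E'
from h import *
st()
E
```

```text
time: 18.85
tool_pos: [0.5449, 0.0079, 0.0374]
tcp_rot: [-2.394, -2.034, 0.0]
wrist_force: [-1.3, 0.4, -0.8]
width: 0.104
t 18.85 p [544.9   7.9  37.4] jaw -9.3 tilt [-0.  0.] F [-1.3  0.4 -0.8] M [ 0.01  0.17 -0.  ] w 0.104 q6 [-0.03  0.22  2.05  0.    0.87  0.13]
```

```bash
python3 -m crank '0 0 0 0 0 0 225;0 0 0 0 0 0 210;0 0 0 0 0 0 190;0 0 0 0 0 0 160;0 0 0 0 0 0 140;0 0 0 0 0 0 140;0 0 -20 0 0 0 140;0 0 -60 0 0 0 140;0 0 -110 0 0 0 120;110 0 -150 0 0 0 100;170 0 -160 0 0 0 50;230 0 -160 0 0 0 0;285 -30 -160 0 0 0 0;285 -30 -160 0 0 0 0' 30;python3 - <<'E'
from h import *
st()
c=cam('top');s=cam('scene'); crop(c,'t8',190,155,300,255,6); crop(s,'s8',195,160,305,225,7)
cv2.imwrite('pics/full8.png',c['pixels'][:,:,::-1])
goal((.518,.314,.10),13)
E
```

```text
time: 20.6
tool_pos: [0.561, 0.2966, 0.1974]
tcp_rot: [-2.393, -2.035, -0.001]
wrist_force: [1.5, -0.4, 0.3]
width: 1.002
t 20.6 p [561.  296.6 197.4] jaw -9.23 tilt [0.02 0.03] F [ 1.5 -0.4  0.3] M [-0.08  0.01  0.01] w 1.002 q6 [0.45 0.21 1.73 0.   1.2  0.61]
shift [  8.3 -44.5  97.4] turn [ 0.0005 -0.0021 -0.3845] T [1.9557 2.4586 0.    ]
```

View pics/s8.png

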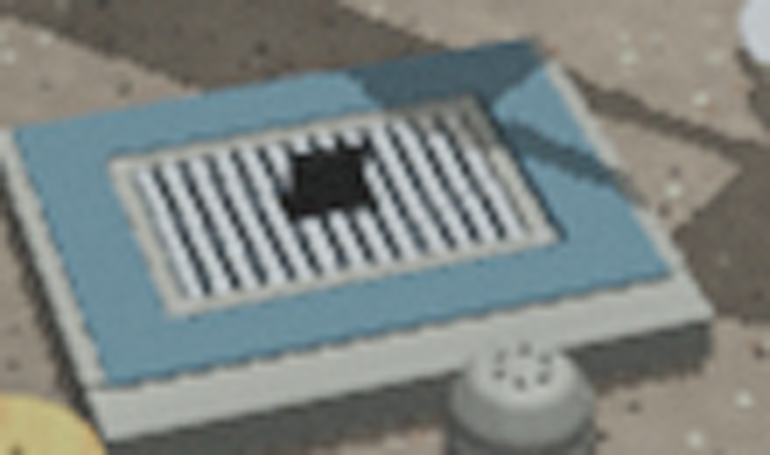

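View pics/t8.png

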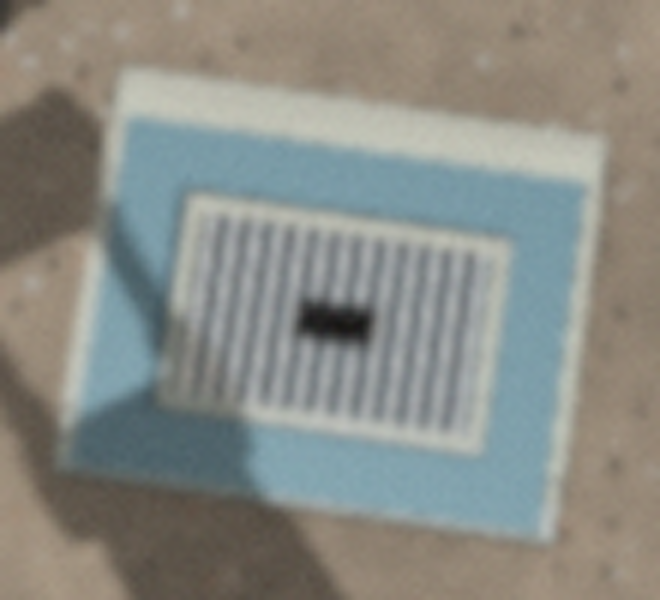

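The grate sits flush in the recess in both views. Next I'll go over the cup.

```bash
python3 -m crank '3 -15 0 0 0 -0.15 0;6 -30 20 0 0 -0.3 0;9.5 -42.5 50 0 0 -0.3845 0;9.5 -42.5 80 0 0 -0.3845 0;9.5 -42.5 105 0 0 -0.3845 0;9.5 -42.5 105 0 0 -0.3845 0;9.5 -42.5 105 0 0 -0.3845 0' ;python3 - <<'E'
from h import *
st()
c=cam('top');s=cam('scene'); crop(c,'t9',110,180,200,250,8); crop(s,'s9',280,100,360,190,8)
E
```

```text
time: 21.58
tool_pos: [0.5217, 0.31, 0.093]
tcp_rot: [1.962, 2.453, 0.001]
wrist_force: [0.2, 0.4, 0.3]
width: 1.001
t 21.57 p [521.7 310.   93. ] jaw 12.7 tilt [0.06 0.02] F [0.2 0.4 0.3] M [-0.03 -0.02 -0.01] w 1.001 q6 [ 0.5   0.26  1.88 -0.    1.    0.27]
```

View pics/s9.png

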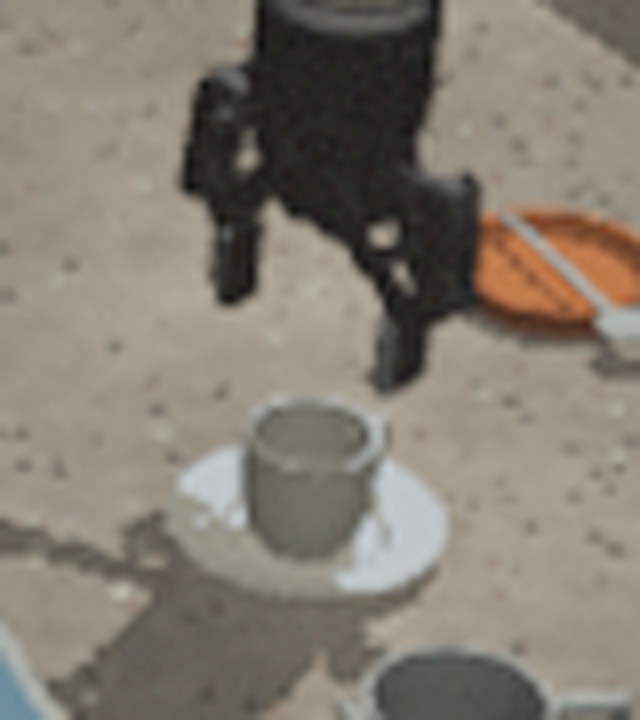

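View pics/t9.png

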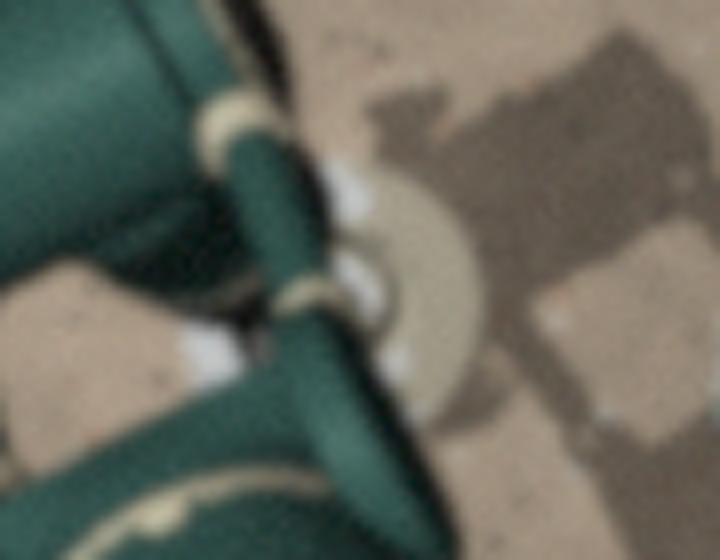

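```bash
python3 - <<'E'
from h import *
s=cam('scene')
f=lambda u,v,z:np.round(onz(s,(u+.5)/8-.5+280,(v+.5)/8-.5+100,z),4)
print('tips',f(232,300,.106),f(396,388,.106),'mid',f(314,343,.106)); print('cup rim',f(314,436,.061),'foot',f(300,540,.005))
st()
E
```

```text
tips [0.4766 0.3007 0.106 ] [0.5674 0.3231 0.106 ] mid [0.5221 0.3126 0.106 ]
cup rim [0.5264 0.3148 0.061 ] foot [0.5239 0.3153 0.005 ]
t 21.73 p [522.2 310.6  93.8] jaw 12.72 tilt [0.14 0.07] F [ 1.2 -0.2 -0.1] M [-0.03 -0.03 -0.  ] w 1.0 q6 [ 0.5   0.26  1.88 -0.    1.    0.27]
```

```bash
python3 -m crank '2 0 10 0 0 0 0;2 0 25 0 0 0 0;2 0 40 0 0 0 0;2 0 55 0 0 0 0;2 0 67 0 0 0 0;2 0 74 0 0 0 0;2 0 74 0 0 0 0' 25;python3 - <<'E'
from h import *
st()
s=cam('scene'); crop(s,'s10',280,110,360,190,8)
E
```

```text
time: 22.6
tool_pos: [0.5201, 0.3119, 0.0173]
tcp_rot: [-1.961, -2.454, 0.002]
wrist_force: [0.4, -0.3, -0.3]
width: 0.999
t 22.6 p [520.1 311.9  17.3] jaw 12.73 tilt [-0.07 -0.04] F [ 0.4 -0.3 -0.3] M [-0.04  0.01 -0.  ] w 0.999 q6 [ 0.5   0.35  1.92 -0.    0.87  0.28]
```

View pics/s10.png

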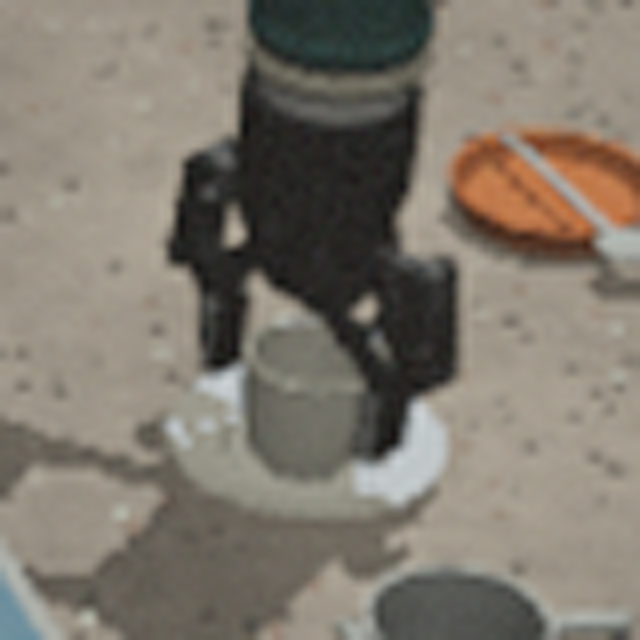

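```bash
python3 -m crank '0 1 0 0 0 0 0;0 1 0 0 0 0 30;0 1 0 0 0 0 45;0 1 0 0 0 0 55;0 1 0 0 0 0 62;0 1 0 0 0 0 68;0 1 0 0 0 0 74;0 1 0 0 0 0 80;0 1 0 0 0 0 80;0 1 0 0 0 0 80' 25;python3 - <<'E'
from h import *
st()
E
```

```text
time: 23.9
tool_pos: [0.5216, 0.3124, 0.0182]
tcp_rot: [1.961, 2.454, 0.0]
wrist_force: [1.5, 0.5, -0.2]
width: 0.686
t 23.9 p [521.6 312.4  18.2] jaw 12.73 tilt [0.01 0.01] F [ 1.5  0.5 -0.2] M [-0.02 -0.06 -0.03] w 0.686 q6 [ 0.5   0.35  1.92 -0.    0.87  0.28]
```

```bash
python3 -m crank '0 0 0 0 0 0 84;0 0 0 0 0 0 90;0 0 0 0 0 0 100;0 0 0 0 0 0 130;0 0 0 0 0 0 130;0 0 0 0 0 0 130' 25;python3 - <<'E'
from h import *
st()
s=cam('scene'); crop(s,'s11',280,110,360,190,8)
E
```

```text
time: 24.65
tool_pos: [0.5217, 0.3125, 0.0184]
tcp_rot: [1.961, 2.454, 0.001]
wrist_force: [0.1, -0.3, 2.9]
width: 0.677
t 24.65 p [521.7 312.5  18.4] jaw 12.73 tilt [0.02 0.01] F [ 0.1 -0.3  2.9] M [-0.08 -0.01  0.  ] w 0.677 q6 [ 0.5   0.35  1.92 -0.    0.87  0.28]
```

View pics/s11.png

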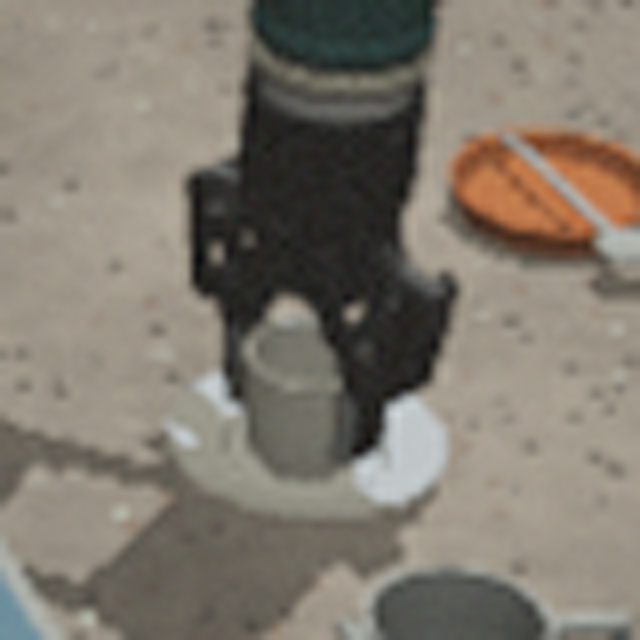

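```bash
python3 -m crank '0 0 0 0 0 0 130;0 0 -2 0 0 0 130;0 0 -6 0 0 0 130;0 0 -15 0 0 0 130;0 0 -35 0 0 0 130;0 0 -60 0 0 0 130;0 0 -85 0 0 0 130;0 0 -90 0 0 0 130;0 0 -90 0 0 0 130;0 0 -90 0 0 0 130' 35;python3 - <<'E'
from h import *
st()
c=cam('top');s=cam('scene'); crop(s,'s12',280,80,360,190,6)
E
```

```text
time: 25.95
tool_pos: [0.5207, 0.3119, 0.107]
tcp_rot: [-1.961, -2.453, 0.003]
wrist_force: [-0.6, -0.4, -2.1]
width: 0.673
t 25.95 p [520.7 311.9 107. ] jaw 12.73 tilt [-0.1  -0.06] F [-0.6 -0.4 -2.1] M [-0.02 -0.   -0.03] w 0.673 q6 [ 0.5   0.24  1.87 -0.    1.03  0.28]
```

View pics/s12.png

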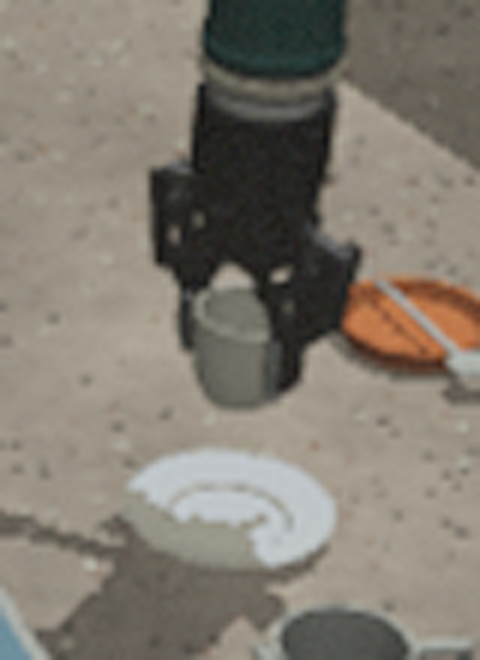

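```bash
python3 - <<'E'
from h import *
st();goal((.5537,.061,.107),-9.3)
E
```

```text
t 26.05 p [520.6 311.9 106.8] jaw 12.73 tilt [-0.12 -0.07] F [-0.2  0.  -1.2] M [-0.06 -0.05  0.03] w 0.678 q6 [ 0.5   0.24  1.87 -0.    1.03  0.28]
shift [-252.  -23.    0.] turn [-0.0021  0.0011  0.3845] T [2.3942 2.034  0.    ]
```

```bash
python3 -m crank '-15 -1 0 0 0 0.03 130;-45 -4 0 0 0 0.08 130;-80 -7 0 0 0 0.14 130;-115 -10 0 0 0 0.2 130;-150 -14 0 0 0 0.26 130;-185 -17 0 0 0 0.32 130;-218 -20 0 0 0 0.36 130;-240 -22 0 0 0 0.3845 130;-250 -23 0 0 0 0.3845 130;-252 -23 0 0 0 0.3845 130;-252 -23 0 0 0 0.3845 130;-252 -23 0 0 0 0.3845 130;-252 -23 0 0 0 0.3845 130';python3 - <<'E'
from h import *
st()
s=cam('scene'); crop(s,'s13',190,90,300,220,6)
E
```

```text
time: 27.68
tool_pos: [0.5545, 0.0621, 0.1081]
tcp_rot: [-2.393, -2.035, 0.0]
wrist_force: [-1.0, 1.1, -1.6]
width: 0.674
t 27.68 p [554.5  62.1 108.1] jaw -9.24 tilt [-0.01  0.  ] F [-1.   1.1 -1.6] M [-0.06  0.04  0.03] w 0.674 q6 [0.07 0.15 1.98 0.   1.01 0.23]
```

View pics/s13.png

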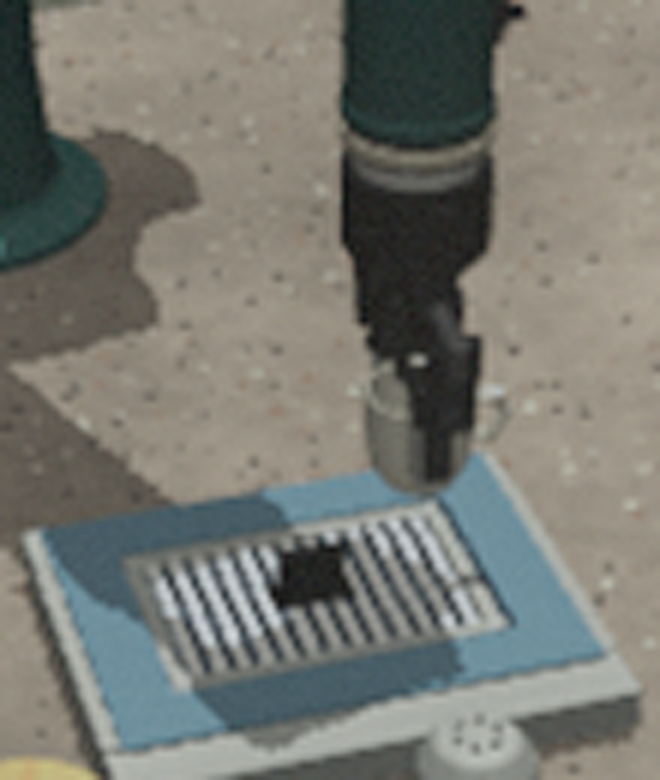

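```bash
python3 -m crank '0 0 8 0 0 0 130;0 0 20 0 0 0 130;0 0 34 0 0 0 130;0 0 45 0 0 0 130;0 0 52 0 0 0 130;0 0 56 0 0 0 130;0 0 57 0 0 0 130;0 0 57 0 0 0 130;0 0 57 0 0 0 130';python3 - <<'E'
from h import *
st()
s=cam('scene'); crop(s,'s14',190,110,300,220,6)
E
```

```text
time: 28.85
tool_pos: [0.555, 0.0615, 0.0516]
tcp_rot: [2.394, 2.034, 0.001]
wrist_force: [-0.1, -0.2, -1.3]
width: 0.673
t 28.85 p [555.   61.5  51.6] jaw -9.3 tilt [0.05 0.  ] F [-0.1 -0.2 -1.3] M [-0.01  0.02  0.06] w 0.673 q6 [0.07 0.22 2.01 0.   0.9  0.23]
```

View pics/s14.png

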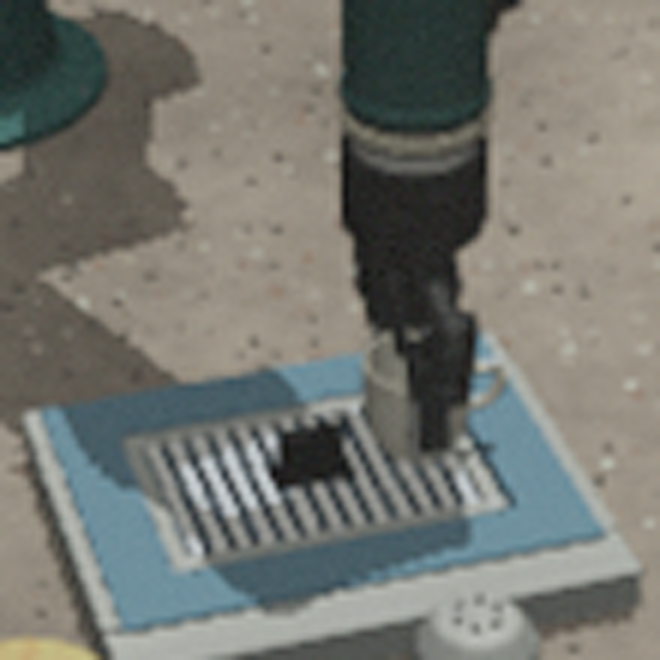

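```bash
python3 -m crank '0 0 1 0 0 0 130;0 0 2 0 0 0 130;0 0 3 0 0 0 130;0 0 4 0 0 0 130;0 0 4.5 0 0 0 130;0 0 5 0 0 0 130;0 0 5 0 0 0 130';python3 - <<'E'
from h import *
st()
E
```

```text
time: 29.78
tool_pos: [0.5546, 0.0615, 0.0461]
tcp_rot: [-2.394, -2.034, 0.0]
wrist_force: [0.3, 0.3, -0.7]
width: 0.672
t 29.77 p [554.6  61.5  46.1] jaw -9.3 tilt [-0.01 -0.  ] F [ 0.3  0.3 -0.7] M [ 0.01  0.03 -0.02] w 0.672 q6 [ 0.07  0.23  2.02 -0.    0.89  0.23]
```

```bash
python3 -m crank '0 0 0.25 0 0 0 130;0 0 0.5 0 0 0 130;0 0 0.75 0 0 0 130;0 0 0.75 0 0 0 130';python3 - <<'E'
from h import *
st()
E
```

```text
time: 30.28
tool_pos: [0.5546, 0.0615, 0.0453]
tcp_rot: [-2.394, -2.034, 0.0]
wrist_force: [-0.2, -0.5, -1.5]
width: 0.675
t 30.27 p [554.6  61.5  45.3] jaw -9.3 tilt [-0. -0.] F [-0.2 -0.5 -1.5] M [-0.04 -0.03  0.  ] w 0.675 q6 [ 0.07  0.23  2.02 -0.    0.89  0.23]
```

```bash
python3 -m crank '0 0 0.25 0 0 0 130;0 0 0.5 0 0 0 130;0 0 0.5 0 0 0 130';python3 - <<'E'
from h import *
st()
E
```

```text
time: 30.65
tool_pos: [0.5546, 0.0615, 0.0451]
tcp_rot: [-2.394, -2.034, 0.0]
wrist_force: [-0.9, -0.6, 0.0]
width: 0.673
t 30.65 p [554.6  61.5  45.1] jaw -9.3 tilt [-0. -0.] F [-0.9 -0.6  0. ] M [0.   0.22 0.02] w 0.673 q6 [ 0.07  0.23  2.02 -0.    0.89  0.23]
```

```bash
python3 -m crank '0 0 0.15 0 0 0 130;0 0 0.15 0 0 0 130';python3 - <<'E'
from h import *
st()
s=cam('scene'); crop(s,'s15',220,150,290,200,10)
E
```

```text
time: 30.9
tool_pos: [0.5547, 0.0615, 0.0451]
tcp_rot: [2.394, 2.034, 0.0]
wrist_force: [-1.2, -0.2, 3.5]
width: 0.669
t 30.9 p [554.7  61.5  45.1] jaw -9.3 tilt [ 0.01 -0.  ] F [-1.2 -0.2  3.5] M [-0.01  0.32  0.03] w 0.669 q6 [ 0.07  0.23  2.02 -0.    0.89  0.23]
```

View pics/s15.png

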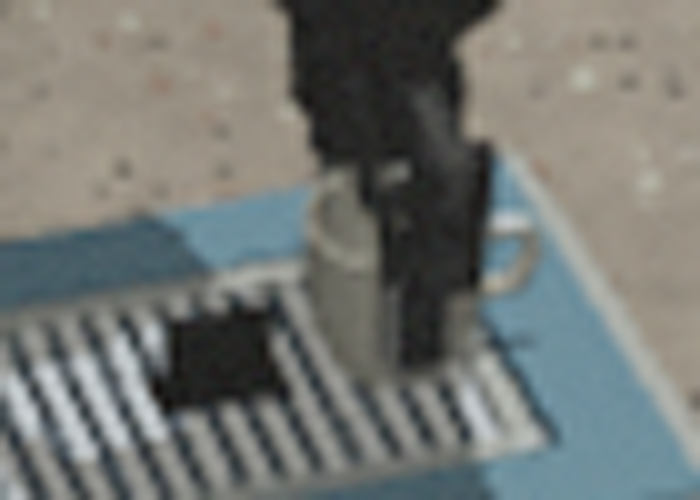

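```bash
python3 -m crank '0 0 -0.2 0 0 0 84;0 0 -0.2 0 0 0 76;0 0 -0.2 0 0 0 68;0 0 -0.2 0 0 0 55;0 0 -0.2 0 0 0 30;0 0 -0.2 0 0 0 0;0 0 -0.2 0 0 0 0;0 0 -0.2 0 0 0 0;0 0 -0.2 0 0 0 0' 20;python3 - <<'E'
from h import *
st()
s=cam('scene'); crop(s,'s16',220,140,290,200,10)
E
```

```text
time: 32.08
tool_pos: [0.5546, 0.0615, 0.0449]
tcp_rot: [-2.394, -2.034, 0.0]
wrist_force: [0.2, 0.7, -0.6]
width: 1.003
t 32.08 p [554.6  61.5  44.9] jaw -9.3 tilt [-0.  0.] F [ 0.2  0.7 -0.6] M [-0.02 -0.07 -0.  ] w 1.003 q6 [0.07 0.23 2.02 0.   0.89 0.23]
```

View pics/s16.png

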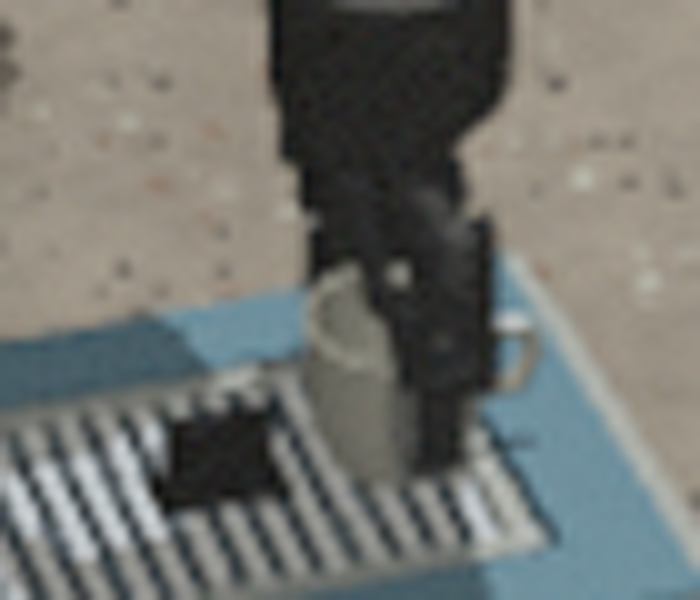

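Released, no residual force. Now straight up, then aside.

```bash
python3 -m crank '0 0 -3 0 0 0 0;0 0 -12 0 0 0 0;0 0 -30 0 0 0 0;0 0 -60 0 0 0 0;0 0 -100 0 0 0 0;0 0 -150 0 0 0 0;60 -10 -180 0 0 0 0;120 -20 -180 0 0 0 0;180 -30 -180 0 0 0 0;240 -30 -180 0 0 0 0;280 -40 -180 0 0 0 0;280 -40 -180 0 0 0 0';python3 - <<'E'
from h import *
st()
c=cam('top');s=cam('scene'); crop(s,'s17',195,150,305,225,7);crop(c,'t17',190,155,300,255,6)
for n,k in(('top',c),('scene',s)): cv2.imwrite(f'pics/{n}17.png',k['pixels'][:,:,::-1])
E
```

```text
time: 33.62
tool_pos: [0.5599, 0.3475, 0.2263]
tcp_rot: [-2.39, -2.039, -0.003]
wrist_force: [0.8, -0.2, -1.3]
width: 1.0
t 33.62 p [559.9 347.5 226.3] jaw -9.07 tilt [0.07 0.08] F [ 0.8 -0.2 -1.3] M [-0.04 -0.01  0.01] w 1.0 q6 [0.52 0.24 1.65 0.   1.26 0.68]
```

View pics/s17.png

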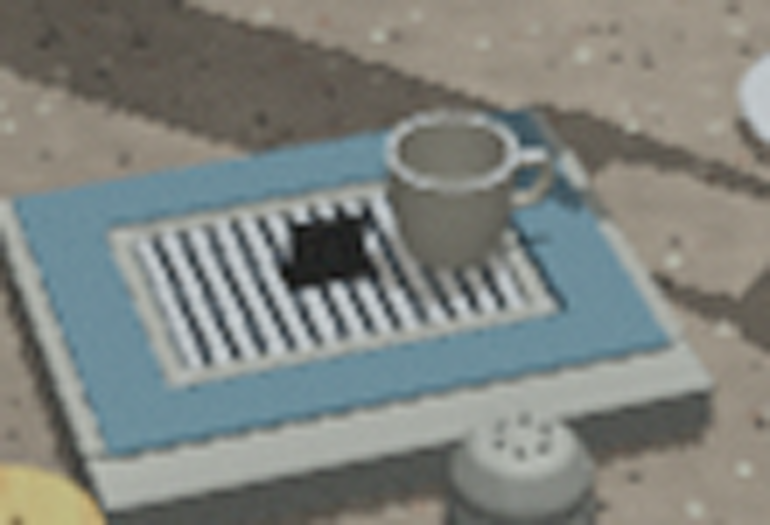

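View pics/t17.png

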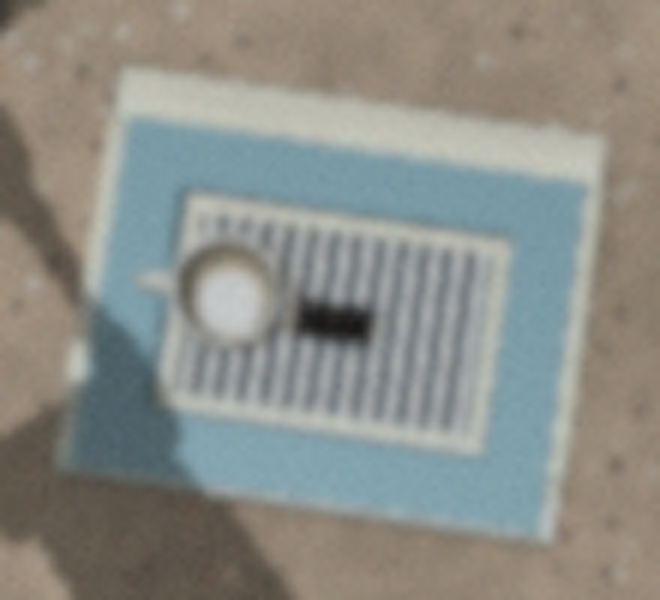

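View pics/top17.png

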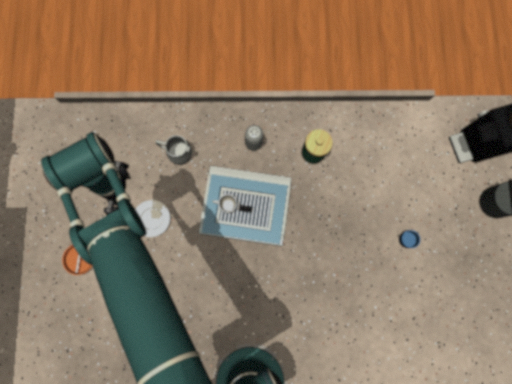

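View pics/scene17.png

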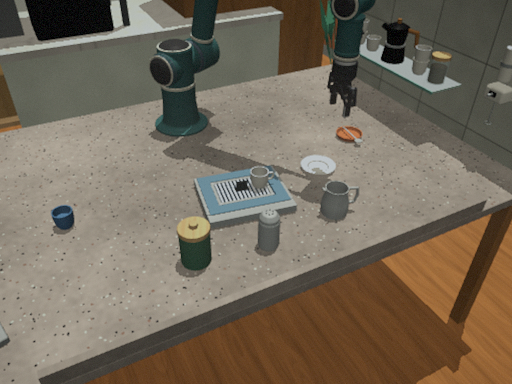

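The cup stands upright on the grate beside the grip, at about (260,178) in the scene view. The grate is still flush in the recess. The saucer (318,166) and the bystanders are where they were, and the robot is clear of everything.

```bash
python3 -c "
from workcell import job; print(job.finish_job())"
```

```text
the job is handed in; nothing more can be done
None
```

The drip station is ready and the job is handed in, at about 34 s of the 70 s allowed.

- **Grate:** I laid it on the front rim about 27 mm forward of the station's centre by the arm's readings, or 23 mm by the scene camera. Then I slid it back with about 5–6 N of contact until it cleared the front edge. I lowered it gently onto the ledge, 6 mm below the rim.
- **Cup:** I lifted it off the saucer and set it on the grate on the +y side of the finger grip. Contact was under about 5 N before I let go.

**Last checks:** Both cameras show the grate flush in the recess and the cup upright on it. The saucer and bystanders look unmoved by eye. The gripper is open and well clear, with no significant force on it.

**Disagreements:** The two cameras differed by up to about 8 mm on the cup's position. They and the arm's readings also differed by 2–4 mm on the grate's position relative to the recess. I used in-between values and relied on the force readings, and both the fit and the grasp worked.

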